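# Wedge the specimen holder into the stage's tapered dovetail

### The arm

A 6-joint arm with a two-finger parallel gripper is mounted at the origin on the work surface. World frame = base frame: x ahead of the robot, y to its left, z up, the work surface at z = 0. Lengths are in m, angles in rad, forces in N, time in s.
With the tool pointing down it reaches from about 0.425 to 0.95 m from the base axis. Payload 3.5 kg.
Tool frame: the origin (TCP) lies at the very end of the fingers, on their centre line; the grasp point (between the pads) lies 19 mm behind it; z points along the fingers, y is the direction in which the jaws open and shut (so a half turn about z gives the same grasp; the last joint's range is limited). The gripper opens to 85 mm and grips with 20 to 120 N. Pads are 22 mm wide; open, the fingers measure 114 mm over their backs; the gripper's body (76 mm by 85 mm) begins 54 mm behind the grasp point. The pads swing forward as they close: fully open they stand 13 mm farther back than shut.
Start: joints at [-1.487, 0.286, 1.577, -0, 1.279, -0.15], TCP at [0.156, -0.657, 0.231] pointing down, gripper open.
Joint ranges: [-2.77, 2.77], [-0.9, 2.22], [0.21, 2.48], [-1.53, 4.67], [0.24, 2.81], [-2.84, 2.84]. Speed limits (rad/s): [2.79, 2.79, 3.14, 3.14, 3.14, 3.14].

### API

Orientations are given as a unit quaternion [x, y, z, w].
In Python, from plant import ctrl, eyes, ticket gives the robot as it stands.
- The arm moves only by the tool send_rows, never from a script. Its arguments are lists of equal length, an entry for each row: "translation": the shift along the tool's x, y, z in units of 30 mm (1.0 is 30 mm), a list of three; "rotation": the turn, a rotation vector about the tool's x, y, z in units of 5 degrees (1.0 is 5 degrees), a list of three; "grip": the finger opening in mm, from 0 to 85.4. A call has 1 to 5 rows; each row shifts and turns the commanded pose from where the row before left it, along the tool's axes as they then stand; what a row does not reach is not made up. A row lasts 1/8 s, in which the tool goes at most 62.5 mm and 10.7 degrees, less where a joint would pass 70% of its speed; a pose out of reach is approached as far as the arm can. A call is refused whole if a number of a shift passes 1 or a number of a turn 1, either way. A call with a gripper value outside its range is refused whole. The fingers move at their own pace and stop on an object; "squeeze" is the grip in N (left out, the last holds). Time passes only in rows, so rows that do not move let the fingers close. It gives the time, the measured TCP pose, the force and the opening at its end, in the units of the state.
- ctrl.get_state(): the state, without advancing time (a new reading comes with each control period).
- eyes.read_camera(name): name is "scene" or "top" or "wrist"; returns a dict with "image" (480x640x3 uint8, blue, green, red), "mtx" (3x3 intrinsics, pixels), "xyz" and "orientation" of the camera in the world; the wrist camera has in their place "hand_eye" (4x4, takes a point from camera to tool coordinates, whose origin is the TCP and whose axes are the flange's). Camera axes: x right, y down, z forward; pixel columns grow to the right and rows downward; lengths in m; the calibration is good to about 2 mm. A picture is of the moment at which its call begins: read the wrist's pose just before it. There is no depth.
- ticket.sign_off(): hands the job in, once; it reports no verdict.
The state is a dict: "time": time; "qpos": joint angles; "dq": joint speeds; "joint_efforts": joint torques, N m; "eef_pos": TCP position; "tcp_rot": TCP orientation; "contact_force": force on the tool from outside, world axes, zero at the start; "wrist_torque": the same for the moment, N m; "opening": opening from 0.0 (shut) to 1.0 (fully open).
Only numpy, scipy, OpenCV 4.12 (cv2) and the standard library are available. Lean on these libraries where they do the work, as an engineer would, in place of code of your own. Each camera call takes 0.05 s, during which the arm holds its last target. There are 200 camera calls.

### The job

Load the microscope stage: pick up the specimen holder with the dovetailed foot (not the round one), enter its narrow nose in the open end of the tapered way on the stage, and slide it along until it wedges tight, flat on the bed, so that it still grips the rails when you let go. Slide it gently and set it with a firm, steady push of about 15 N from behind, never ram it, and leave the other things on the bench where they are.

Things in the scene. Friction and masses are not known exactly. Their poses are not given: they have to be found in the camera images.
- holder: Specimen holder, 0.26 kg (sizes in mm). Steel dovetail foot 70 long, 10 high, widest at its underside: 40 wide at the tail (-x), 30 at the nose (+x), flanks lean 30 deg. Plate 59 x 46 on top, z 14 to 20, x -35 to +24, so the nose juts out. On it the grip fin (see holder_grip) and a 22 dia. resin puck, z 20 to 29, at x +11. Origin: underside centre of the foot; x to the nose (goes in first), z up.
- holder_grip (a point): On the holder's upright aluminium grip fin: 12 thick (y), 28 long (x), 40 high. The point is on its middle plane at x -19, z 45 of the holder; the fin spans x -33 to -5, z 20 to 60. Grip it across y from above, or push on its tail face low down.
- stage: Fixed mechanical stage (mm): 190 x 150 enamel base, slides, micrometer heads at +x and -y. On top the way: bed at z 42, rails 12 high, x -55 to +55; 43 wide at the open mouth (-x), narrowing 4 deg a side to 27, undercut 30 deg like the foot. The bed juts 20 before the mouth, to x -75, as a ledge. Origin: underside centre; x along the way, inwards; z up.
- way_mouth (a point): Middle of the way's open end, on the bed (x -55, y 0, z 42 in the stage's frame). The left rail (+y, dark) is a gib, set anew each time up to 2 to either side by its screws: the way is that much wider or narrower and up to 1 off centre, so the holder wedges with its origin anywhere from x -16 to +16 of the stage. No end stop: feel for it.
- way_middle (a point): Middle of the way on the bed (x 0, y 0, z 42 in the stage's frame). Tapers are self-locking on oiled steel. Held up or askew the holder jams without seating, and comes loose: best entered 20 to 40, let go flat on the bed, then pushed from behind so that it centres itself. A steady 15 N sets it; a knock or under 8 N may not. Meeting the wedge faster than 30 mm/s, or over 25 N, is ramming.
- round_holder: Another holder, not to be used: same fin and puck on a round foot 64 dia., 14 high. Origin: underside centre; fin at x -12.
- caliper: Digital caliper lying flat, 150 long, 11 high. Bystander. Origin: underside middle.
- tweezers: Steel tweezers lying flat, 120 long, 7 high. Bystander. Origin: underside middle.
- jar: Glass jar of gravel, 74 dia., 98 high. Bystander. Origin: underside centre.
- sandstone: Brown rock, about 110 x 90 x 60. Bystander. Origin: underside centre.
- grey_rock: Grey rock, about 75 x 55 x 36. Bystander. Origin: underside centre.
- notebook: Dark notebook, 145 x 210 x 19. Bystander. Origin: underside centre.
- dish: Clear dish of stone chips, 86 dia., 14 high. Bystander. Origin: underside centre.
Mind the look-alikes: they are no part of the job. What is shaped like the holder but orange or turquoise is not meant.

How it is judged:
On the way:
1. the nose of the holder is in the mouth of the way, between the rails (x of holder in the frame of stage above -0.08 m and y of holder in the frame of stage between -0.005 and 0.005 m and z of holder in the frame of stage between 0.039 and 0.0445 m and angle between the x axis of holder and the x axis of stage, either way round below 0.1 rad), for 0.1 s.
At the end, for the whole second after the job is handed in: The holder rests nose inwards in the way, wedged: its origin within 20 mm of the way's middle along it and 4 mm across, flat on the bed (2 mm, 0.05 rad), in line with the way (0.05 rad), at rest, let go, and still gripping the stage with over 15 N (its weight alone is under 4 N) (contact force between holder and stage above 15 N and x of holder in the frame of stage between -0.02 and 0.022 m and y of holder in the frame of stage between -0.004 and 0.004 m and z of holder in the frame of stage between 0.04 and 0.044 m and angle between the x axis of holder and the x axis of stage, either way round below 0.05 rad and angle between holder's own z axis and vertical below 0.05 rad and linear speed of holder below 0.005 m/s); the robot touches nothing.
It fails at once if the holder is rammed or forced: it presses on the stage with over 80 N (a steady push of 25 N gives 55 to 75 N) (contact force between holder and stage above 80 N).
It fails at once if another thing on the bench is shifted by more than 30 mm (distance of any of round_holder, caliper, tweezers, jar, sandstone, grey_rock, notebook, dish from where it was at the start of the episode above 0.03 m).
It also fails if it takes over 58 s, if anything falls off the work surface, if the arm or the gripper's body presses on something with over 40 N, if the wrist force passes 120 N, or if a joint passes its speed limit or range.

## Working session

There is one attempt and no reset: what is moved stays moved. The work goes in short steps, Python scripts to look and compute and a tool call to move; the robot and the scene stay as the last step left them, time stands still between calls to the robot, and variables do not carry over. Pictures are saved under pics/ and viewed, about 8 in all and at most 12, crops included, and the job is handed in when it is done.

Besides the shell and the picture viewer there is one more tool, called after "Request:" by a JSON object that holds its "name" and its "arguments". send_rows: Moves the arm, as the interface text tells. Its arguments: {"type":"object","properties":{"translation":{"type":"array"},"rotation":{"type":"array"},"grip":{"type":"array"},"squeeze":{"type":"number"}},"required":["translation","rotation","grip"]}

```bash
ls; mkdir -p pics
python3 - <<'E'
from plant import ctrl, eyes
import cv2,pickle
s=ctrl.get_state(); print(s)
d={}
for n in ("scene","top"):
    c=eyes.read_camera(n); d[n]=c; cv2.imwrite(f"pics/{n}0.png",c["image"]); print(n,c["mtx"].tolist(),c["xyz"],c["orientation"])
pickle.dump(d,open("cams.pkl","wb"))
E
```

```text
pics
{'time': 0.0, 'qpos': array([-1.48698703e+00,  2.87214822e-01,  1.57816502e+00,  2.77763951e-06,
        1.27860422e+00, -1.49999970e-01]), 'dq': array([ 9.56843225e-04,  1.71760251e-03, -1.32642404e-05, -2.81712229e-04,
       -9.56416439e-04,  2.80124979e-04]), 'joint_efforts': array([ 2.62384128e-04, -4.05982947e+01, -2.92625070e+01, -9.63543562e-05,
        5.84950758e-03, -7.34105043e-06]), 'eef_pos': array([ 0.15636141, -0.65596853,  0.22992089]), 'tcp_rot': array([ 9.93173769e-01,  1.16638049e-01,  4.08938339e-05, -1.19500773e-03]), 'contact_force': array([-0.21539396, -0.55052551, -0.45861474]), 'wrist_torque': array([-0.03061388,  0.00772247,  0.00552956]), 'opening': 0.9993333375254941}
scene [[460.47721287574734, 0.0, 322.0976943754643], [0.0, 460.47721287574734, 239.7433692702597], [0.0, 0.0, 1.0]] [1.22645017 0.53382581 0.73681377] [ 0.40840753  0.79129814 -0.40458345 -0.20823732]
top [[560.1078612296847, 0.0, 332.8656896218882], [0.0, 560.1078612296847, 233.87090005682765], [0.0, 0.0, 1.0]] [0.17053169 0.02321146 1.46079052] [-0.67751207  0.72857851 -0.07522088  0.06702665]
```

View pics/top0.png

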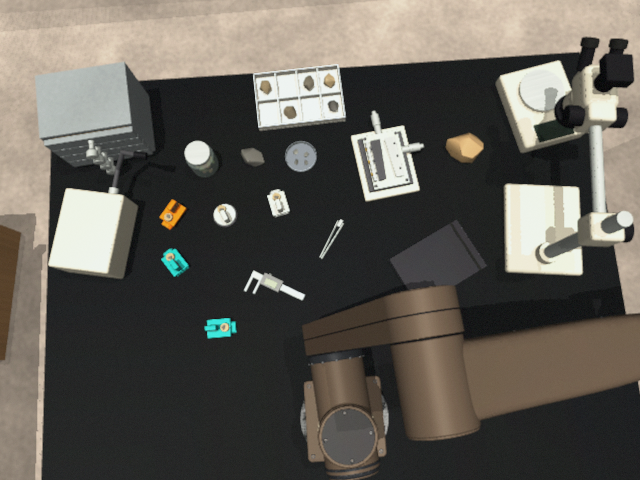

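View pics/scene0.png

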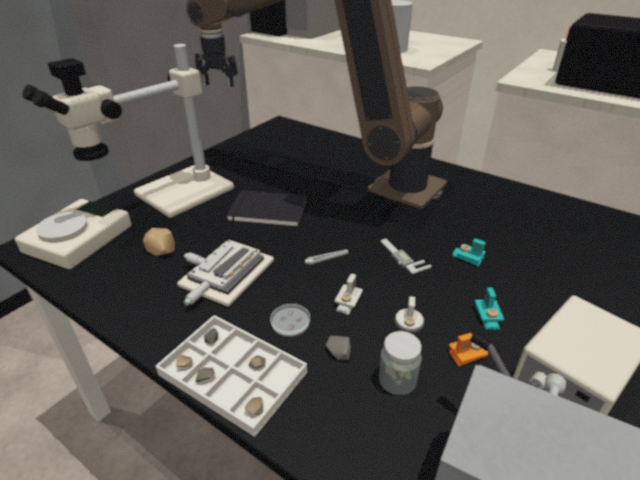

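The top view shows the holder (white, rectangular plate) near (278,203), the round holder at (225,215) and the stage at (385,163). The scene view agrees, with the holder at (348,295) and the stage at (228,268). Next I'll zoom in on both from above.

```bash
cat > h.py <<'E'
import numpy as np,cv2,pickle
from scipy.spatial.transform import Rotation as R
def px2w(c,uv,z):
    d=R.from_quat(c["orientation"]).as_matrix()@np.linalg.inv(c["mtx"])@np.array([*uv,1.0])
    o=np.array(c["xyz"]); return o+d*(z-o[2])/d[2]
def w2px(c,p):
    q=R.from_quat(c["orientation"]).as_matrix().T@(np.array(p)-c["xyz"]); q=c["mtx"]@q; return q[:2]/q[2]
E
python3 - <<'E'
from h import *
d=pickle.load(open("cams.pkl","rb"));t=d["top"]
for n,uv,z in [("holder",(278,203),.02),("round",(225,215),.02),("stage",(385,163),.05),("jar",(200,155),.09)]: print(n,px2w(t,uv,z).round(3))
print(w2px(t,[0,0,0]),w2px(t,[.1,0,0]),w2px(t,[0,.1,0]))
a=cv2.resize(t["image"][180:230,250:310],None,fx=8,fy=8,interpolation=3)[:, :400]
b=cv2.resize(t["image"][105:205,340:430],None,fx=4.4,fy=4.4,interpolation=3)
a=cv2.resize(t["image"][180:230,255:305],(400,400),interpolation=3);b=cv2.resize(t["image"][105:205,335:435],(400,400),interpolation=3)
s=d["scene"]["image"]
e=cv2.resize(s[265:325,315:375],(400,400),interpolation=3) if 0 else None
cv2.imwrite("pics/crop1.png",np.hstack([a,b]))
E
```

```text
holder [0.558 0.135 0.02 ]
round [0.535 0.276 0.02 ]
stage [ 0.639 -0.155  0.05 ]
jar [0.681 0.322 0.09 ]
[344.63802324 417.34345205] [341.5889369  376.14860507] [304.62894946 420.4252924 ]
```

View pics/crop1.png

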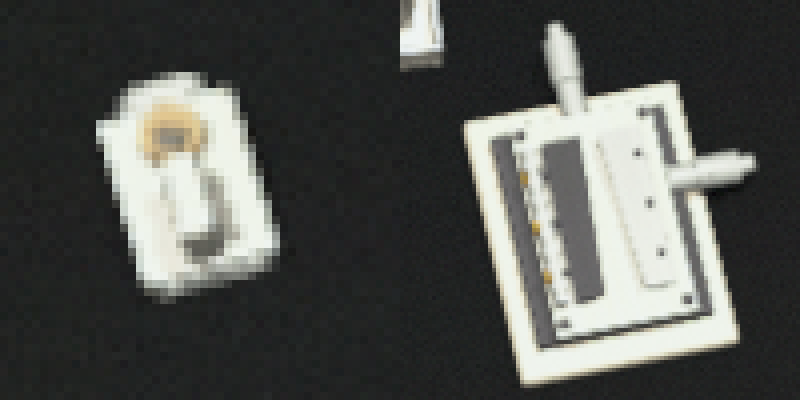

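Run:
```python
from h import *
d=pickle.load(open("cams.pkl","rb"));t=d["top"]
def box(c,z,n):
    w=np.array([px2w(t,uv,z)[:2] for uv in c]); # TL TR BR BL
    ctr=w.mean(0); x=(w[0]+w[1]-w[2]-w[3])/2; y=(w[0]+w[3]-w[1]-w[2])/2
    print(n,ctr.round(4),"len",np.linalg.norm(x).round(4),np.linalg.norm(y).round(4),"yaw",np.degrees([np.arctan2(x[1],x[0]),np.arctan2(-y[0],y[1])]).round(1)); return ctr,x/np.linalg.norm(x)
c,x=box([(255+u/8,180+v/8) for u,v in [(97,123),(237,90),(278,250),(145,292)]],.02,"plate")
print("holder origin",c+.0055*x,"grip",c-.0135*x)
f=lambda L:[(335+(u-400)/4,105+v/4) for u,v in L]
box(f([(465,122),(680,85),(738,342),(522,385)]),.01,"base")
```

```text
plate [0.5563 0.1331] len 0.0585 0.0468 yaw [11.5 11.8]
holder origin [0.56173687 0.13419265] grip [0.54312089 0.13039192]
base [ 0.6518 -0.1609] len 0.1882 0.1496 yaw [6.7 6.8]
```

Request:
{"name": "send_rows", "arguments": {"translation": [[0.8,-1,0],[0.8,-1,0],[0.8,-1,0],[0.8,-1,0],[0.8,-1,0]], "rotation": [[0,0,0],[0,0,0],[0,0,0],[0,0,0],[0,0,0.36]], "grip": [85,85,85,85,85]}}

```text
time: 0.72
eef_pos: [0.2387, -0.4814, 0.2307]
tcp_rot: [0.995, 0.101, -0.0, -0.001]
contact_force: [0.7, -0.6, 0.6]
opening: 0.996
```

Request:
{"name": "send_rows", "arguments": {"translation": [[0.9,-1,0],[0.9,-1,0],[1,-1,0],[1,-1,0],[1,-1,0]], "rotation": [[0,0,0],[0,0,0],[0,0,0],[0,0,0],[0,0,0]], "grip": [85,85,85,85,85]}}

```text
time: 1.35
eef_pos: [0.3497, -0.3055, 0.2309]
tcp_rot: [0.995, 0.101, -0.0, -0.0]
contact_force: [-0.7, -0.6, 0.1]
opening: 0.994
```

Request:
{"name": "send_rows", "arguments": {"translation": [[1,-1,0],[1,-1,0],[1,-1,0],[0.8,-1,0],[0.8,-1,0]], "rotation": [[0,0,0],[0,0,0],[0,0,0],[0,0,0],[0,0,0]], "grip": [85,85,85,85,85]}}

```text
time: 1.98
eef_pos: [0.4545, -0.1309, 0.2309]
tcp_rot: [0.995, 0.101, -0.0, -0.0]
contact_force: [-0.1, -1.0, 0.3]
opening: 0.997
```

Request:
{"name": "send_rows", "arguments": {"translation": [[0.6,-1,0],[0.6,-1,0],[0.6,-1,0],[0.6,-1,0],[0.6,-1,0]], "rotation": [[0,0,0],[0,0,0],[0,0,0],[0,0,0],[0,0,0]], "grip": [85,85,85,85,85]}}

```text
time: 2.6
eef_pos: [0.5123, 0.0339, 0.2308]
tcp_rot: [0.995, 0.101, -0.0, -0.0]
contact_force: [-0.4, -0.2, -0.9]
opening: 0.991
```

Request:
{"name": "send_rows", "arguments": {"translation": [[0.6,-1,0],[0.5,-1,0],[0,0,0]], "rotation": [[0,0,0],[0,0,0],[0,0,0]], "grip": [85,85,85]}}

```text
time: 2.98
eef_pos: [0.5324, 0.0998, 0.2307]
tcp_rot: [0.995, 0.103, -0.001, -0.0]
contact_force: [-1.0, -0.6, 0.2]
opening: 0.994
```

```bash
cat >> h.py <<'E'
def wrist(name):
    from plant import ctrl,eyes
    s=ctrl.get_state(); c=eyes.read_camera("wrist"); T=np.eye(4); T[:3,:3]=R.from_quat(s["tcp_rot"]).as_matrix(); T[:3,3]=s["eef_pos"]
    W=T@np.array(c["hand_eye"]); c["xyz"]=W[:3,3]; c["orientation"]=R.from_matrix(W[:3,:3]).as_quat()
    pickle.dump(c,open(name+".pkl","wb")); cv2.imwrite(f"pics/{name}.png",c["image"]); print(s["time"],s["eef_pos"],np.array(c["hand_eye"]).round(3).tolist()); return c
def yaw(q): x=R.from_quat(q).as_matrix()[:,0]; return np.degrees(np.arctan2(x[1],x[0]))
E
python3 -c "
from h import *
c=wrist('w1')
print(w2px(c,[.543,.130,.06]))"
```

```text
2.975 [0.53240091 0.09975654 0.23070538] [[-0.0, -0.961, -0.277, 0.07], [1.0, 0.0, -0.001, 0.001], [0.001, -0.277, 0.961, -0.141], [0.0, 0.0, 0.0, 1.0]]
[278.57373087 190.95402589]
```

View pics/w1.png

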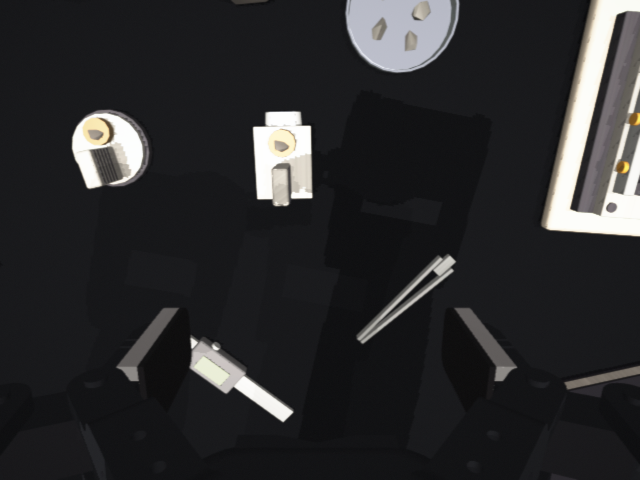

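Wrist view: holder plate corners are (254,127), (311,125), (312,198) and (257,199), with the fin at x 273–290. It is in line with the tool, and the round holder is at (110,150).

Run:
```python
from h import *
c=pickle.load(open("w1.pkl","rb"))
w=np.array([px2w(c,uv,.02)[:2] for uv in [(254,127),(311,125),(312,198),(257,199)]])
ctr=w.mean(0); x=(w[0]+w[1]-w[2]-w[3])/2; y=(w[0]+w[3]-w[1]-w[2])/2
print(ctr,np.linalg.norm(x),np.linalg.norm(y),np.degrees([np.arctan2(x[1],x[0]),np.arctan2(-y[0],y[1])]),"tool",yaw(R.from_matrix(R.from_quat(c["orientation"]).as_matrix()).as_quat()))
u=x/np.linalg.norm(x); print("grip",ctr-.0135*u)
print("fin top near edge mid",px2w(c,(281,206),.06), "fin sides",px2w(c,(273,195),.06),px2w(c,(290.5,195),.06))
im=c["image"][100:220,235:335]; cv2.imwrite("pics/w1c.png",cv2.resize(im,None,fx=5,fy=5,interpolation=3))
```

```text
[0.55886006 0.1323181 ] 0.05854153021302354 0.04570486293309691 [12.15980041 13.28223051] tool -78.22530762705718
grip [0.54566295 0.12947447]
fin top near edge mid [0.53226598 0.12620144 0.06      ] fin sides [0.53919494 0.13348567 0.06      ] [0.54183546 0.12083878 0.06      ]
```

View pics/w1c.png

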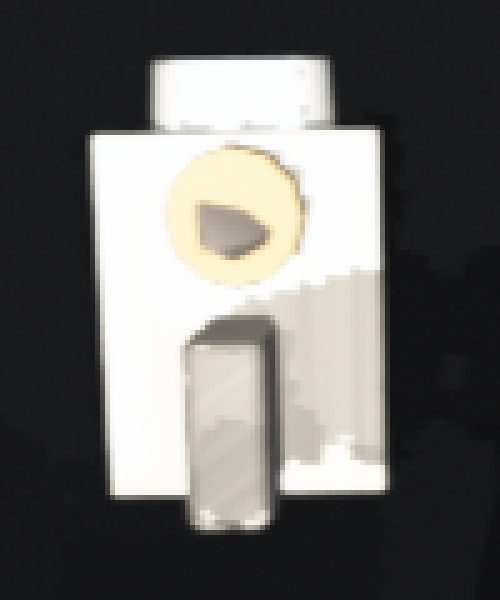

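Run:
```python
from h import *
from plant import ctrl
c=pickle.load(open("w1.pkl","rb"));s=ctrl.get_state()
P=px2w(c,(280.7,186.8),.06); print(P,s["eef_pos"],yaw(s["tcp_rot"]))
for g in (P,np.array([.5455,.1292,.06])):
  print(R.from_quat(s["tcp_rot"]).as_matrix().T@(g-s["eef_pos"])/.03)
```

```text
[0.54634588 0.12902565 0.06      ] [0.53224588 0.09870943 0.23071224] 11.712646746300917
[ 0.67298146 -0.8947555   5.68940625]
[ 0.6465522  -0.90616998  5.68944032]
```

Request:
{"name": "send_rows", "arguments": {"translation": [[0.33,-0.45,0.5],[0.33,-0.45,1],[0,0,1],[0,0,1],[0,0,1]], "rotation": [[0,0,-0.2],[0,0,0],[0,0,0],[0,0,0],[0,0,0]], "grip": [85,85,85,70,60]}}

```text
time: 3.65
eef_pos: [0.5458, 0.1284, 0.0941]
tcp_rot: [0.994, 0.109, -0.001, -0.0]
contact_force: [0.6, -0.1, -0.9]
opening: 0.705
```

Request:
{"name": "send_rows", "arguments": {"translation": [[0,0,1],[0,0,0.9],[0,0,0.2],[0,0,0],[0,0,0]], "rotation": [[0,0,0],[0,0,0],[0,0,0],[0,0,0],[0,0,0]], "grip": [50,40,40,30,30], "squeeze": 40}}

```text
time: 4.28
eef_pos: [0.5474, 0.1286, 0.0346]
tcp_rot: [0.994, 0.11, 0.001, 0.0]
contact_force: [0.4, 0.1, -0.7]
opening: 0.353
```

```bash
python3 -c "
from h import *
c=wrist('w2')
from plant import ctrl
s=ctrl.get_state();print(yaw(s['tcp_rot']),s['opening'],s['contact_force'])"
```

```text
4.275 [0.54739527 0.12863624 0.03460401] [[-0.0, -0.961, -0.277, 0.07], [1.0, 0.0, -0.001, 0.001], [0.001, -0.277, 0.961, -0.141], [0.0, 0.0, 0.0, 1.0]]
12.591090985153018 0.35009694811551995 [ 0.40971644 -0.23463436  0.82380099]
```

View pics/w2.png

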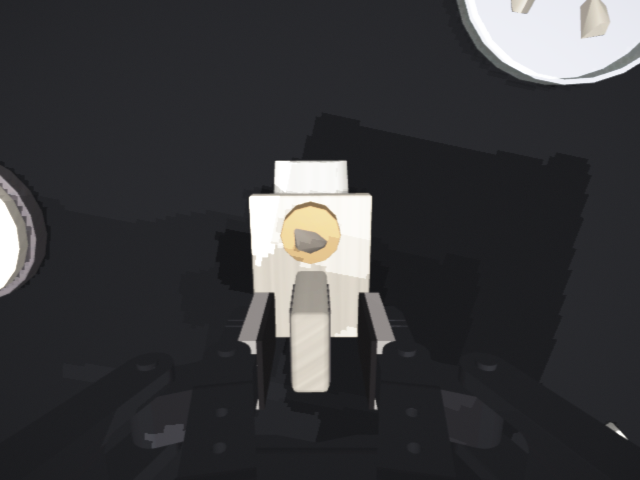

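The fin sits centred between the pads, at about (310,330). Closing now.

Request:
{"name": "send_rows", "arguments": {"translation": [[0,0,0.15],[0,0,0],[0,0,0],[0,0,0],[0,0,0]], "rotation": [[0,0,0],[0,0,0],[0,0,0],[0,0,0],[0,0,0]], "grip": [25,15,5,5,5], "squeeze": 50}}

```text
time: 4.95
eef_pos: [0.5463, 0.1288, 0.0289]
tcp_rot: [0.994, 0.11, -0.0, -0.0]
contact_force: [-0.8, 1.7, 1.3]
opening: 0.129
```

```bash
python3 -c "
from h import *
from plant import ctrl
s=ctrl.get_state();print(s['time'],s['eef_pos'],yaw(s['tcp_rot']),s['opening'],s['contact_force'])"
```

```text
4.95 [0.54625756 0.12876323 0.02893345] 12.593344741707805 0.12918119457773083 [-0.8196469   1.71795867  1.3367154 ]
```

Request:
{"name": "send_rows", "arguments": {"translation": [[0,0,-0.3],[0,0,-0.8],[0,0,-1],[0,0.3,-1],[0,0.8,-1]], "rotation": [[0,0,0],[0,0,0.25],[0,0,0.3],[0,0,0.3],[0,0,0.3]], "grip": [5,5,5,5,5]}}

```text
time: 5.58
eef_pos: [0.5505, 0.0962, 0.1523]
tcp_rot: [0.998, 0.06, -0.001, -0.0]
contact_force: [0.8, -0.4, -2.8]
opening: 0.13
```

Request:
{"name": "send_rows", "arguments": {"translation": [[0,1,-0.8],[0,1,-0.8],[0,1,0],[0,1,0],[0,1,0]], "rotation": [[0,0,0],[0,0,0],[0,0,0],[0,0,0],[0,0,0]], "grip": [5,5,5,5,5]}}

```text
time: 6.2
eef_pos: [0.5685, -0.0538, 0.1993]
tcp_rot: [0.998, 0.06, -0.001, -0.0]
contact_force: [0.2, -0.2, -3.5]
opening: 0.133
```

Request:
{"name": "send_rows", "arguments": {"translation": [[0,1,0],[0,1,0],[0,1,0],[0,0.7,0],[0,0.2,0]], "rotation": [[0,0,0],[0,0,0],[0,0,0],[0,0,0],[0,0,0]], "grip": [5,5,5,5,5]}}

```text
time: 6.82
eef_pos: [0.5829, -0.17, 0.1994]
tcp_rot: [0.998, 0.059, -0.0, -0.0]
contact_force: [0.2, 0.4, -2.9]
opening: 0.131
```

Request:
{"name": "send_rows", "arguments": {"translation": [[0,0,0],[0,0,0],[0,0,0]], "rotation": [[0,0,0],[0,0,0],[0,0,0]], "grip": [5,5,5]}}

```text
time: 7.2
eef_pos: [0.5832, -0.1682, 0.1999]
tcp_rot: [0.998, 0.06, -0.0, -0.0]
contact_force: [0.2, 1.0, -3.7]
opening: 0.132
```

```bash
python3 -c "
from h import *
c=wrist('w3')
from plant import ctrl
s=ctrl.get_state();print(s['time'],s['eef_pos'],yaw(s['tcp_rot']),s['opening'],c['mtx'])"
```

```text
7.2 [ 0.58316105 -0.1681801   0.19985782] [[-0.0, -0.961, -0.277, 0.07], [1.0, 0.0, -0.001, 0.001], [0.001, -0.277, 0.961, -0.141], [0.0, 0.0, 0.0, 1.0]]
7.25 [ 0.58316738 -0.16826859  0.19987251] 6.90357428935993 0.13368981149491568 [[427.51667461   0.         316.1518091 ]
 [  0.         427.51667461 238.52902435]
 [  0.           0.           1.        ]]
```

View pics/w3.png

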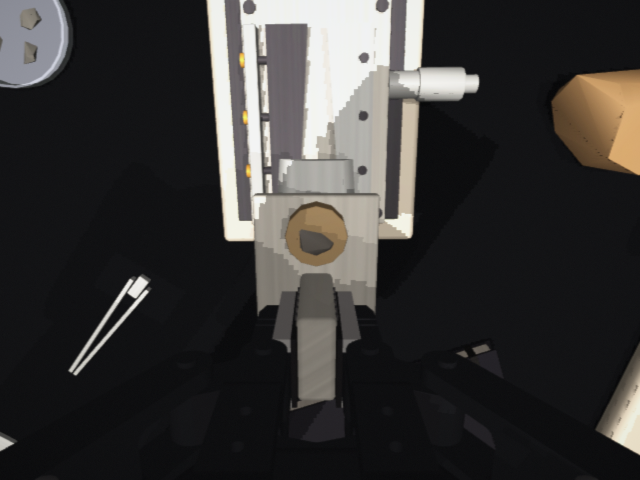

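Holder held in line; the stage fills the upper centre. The base's mouth-end corners are (226,240) and (412,237), and the dark gib is at about x 268–305. Zooming in.

```bash
python3 -c "
from h import *
c=pickle.load(open('w3.pkl','rb'));im=c['image'][0:250,200:430].astype(float)
im=np.where(im>150,(im-150)*1.6+87,im*.58)
cv2.imwrite('pics/w3c.png',cv2.resize(im.clip(0,255).astype('uint8'),None,fx=2.4,fy=2.4,interpolation=3))"
```

```text
(no output)
```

View pics/w3c.png

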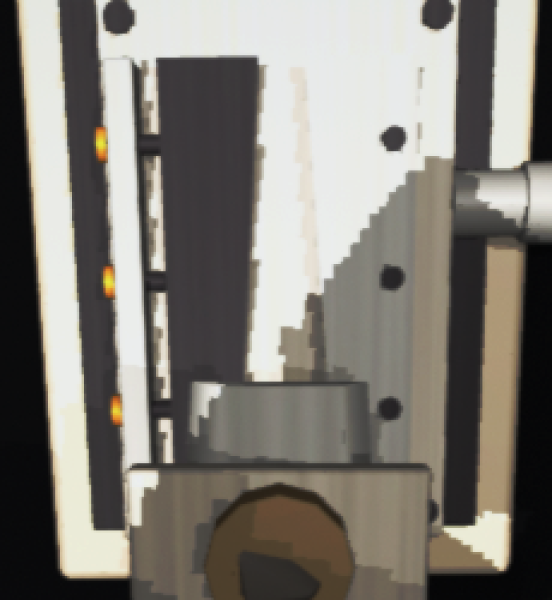

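Run:
```python
from h import *
from plant import ctrl
c=pickle.load(open("w3.pkl","rb"));s=ctrl.get_state()
M=R.from_quat(s["tcp_rot"]).as_matrix()
def t(u,v,z): return (M.T@(px2w(c,(200+u/2.4,v/2.4),z)-s["eef_pos"]))[:2]*1000  # tool x,y mm
L0,L1,R0,R1=[t(*p,.012) for p in [(60,577),(20,0),(508,572),(545,0)]]
print("base near",L0,R0,"far",L1,R1)
mid=(L0+R0)/2,(L1+R1)/2; m=mid[1]-mid[0]; print("mid",mid,"yaw rel deg",np.degrees(np.arctan2(m[1],m[0])), "corner line",np.degrees(np.arctan2(-(R0-L0)[0],(R0-L0)[1])))
a,b,e,f=[t(*p,.042) for p in [(62,0),(493,0),(93,528),(475,525)]]; print("strips",a,b,e,f); 
print("way far end",t(258,60,.054),t(304,66,.054),"gib near",t(247,380,.054),"right",t(320,300,.054))
print("holes",[t(*p,.054).round(1) for p in [(394,138),(392,277),(389,408)]])
print("right rail outer?",t(110,58,.054))
print("nose end",t(190,382,.181),t(368,382,.181),"plate",t(128,466,.191),t(430,466,.191))
```

```text
base near [-26.24156668 -73.00973383] [-24.43346052  76.69499932] far [146.78802616 -74.28959866] [146.73782674  76.72351552]
mid (array([-25.3375136 ,   1.84263274]), array([146.76292645,   1.21695843])) yaw rel deg -0.2082989411711027 corner line -0.691974212285884
strips [139.82555091 -56.47726722] [139.78809432  56.20205699] [ -2.11488725 -55.49607164] [-1.14772241 58.97586371]
way far end [123.32850364  -5.0625779 ] [121.93353527   6.66098339] gib near [42.86560639 -8.55363227] right [64.24427036 11.3851287 ]
holes [array([104.9,  30.1]), array([70.2, 30.7]), array([35.2, 30.9])]
right rail outer? [123.80150246 -42.73986608]
nose end [ 54.74241438 -13.29878305] [54.74691332 14.16215364] plate [ 43.43779404 -21.90229081] [43.45061195 22.78347727]
```

Request:
{"name": "send_rows", "arguments": {"translation": [[-0.5,0.07,0],[-0.8,0,0],[-0.33,0,0.5],[0,0,1],[0,0,1]], "rotation": [[0,0,-0.15],[0,0,0],[0,0,0],[0,0,0],[0,0,0]], "grip": [5,5,5,5,5]}}

```text
time: 7.88
eef_pos: [0.5343, -0.1774, 0.1235]
tcp_rot: [0.998, 0.066, 0.0, 0.0]
contact_force: [0.6, -0.4, -3.9]
opening: 0.135
```

Request:
{"name": "send_rows", "arguments": {"translation": [[0,0,0.9],[0,0,0.6],[0,0,0.15],[0,0,0],[0,0,0]], "rotation": [[0,0,0],[0,0,0],[0,0,0],[0,0,0],[0,0,0]], "grip": [5,5,5,5,5]}}

```text
time: 8.5
eef_pos: [0.5359, -0.1779, 0.0767]
tcp_rot: [0.998, 0.066, 0.001, 0.001]
contact_force: [-0.2, 0.3, -4.4]
opening: 0.13
```

```bash
python3 -c "
from h import *
c=wrist('w4')
from plant import ctrl
s=ctrl.get_state();print(s['time'],s['eef_pos'],yaw(s['tcp_rot']),R.from_quat(s['tcp_rot']).as_matrix()[:,2],s['contact_force'],s['opening'])
cv2.imwrite('pics/w4c.png',cv2.resize(c['image'][:300,140:500],None,fx=2,fy=2,interpolation=3))"
```

```text
8.5 [ 0.53586955 -0.17792593  0.07668364] [[-0.0, -0.961, -0.277, 0.07], [1.0, 0.0, -0.001, 0.001], [0.001, -0.277, 0.961, -0.141], [0.0, 0.0, 0.0, 1.0]]
8.55 [ 0.53584023 -0.17787454  0.0767003 ] 7.598971755850856 [ 0.00231642 -0.00124532 -0.99999654] [-0.00867191  0.44395979 -3.04974894] 0.1310659166350974
```

View pics/w4c.png

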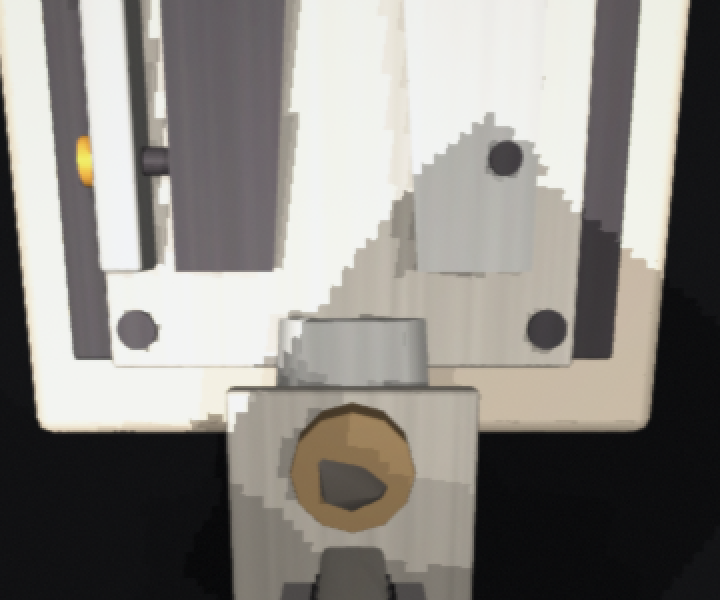

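Mouth centre is at crop (345,271) and the holder nose centre at (353,320). It is in line, about 1.4 mm too far right, and clear of the mouth. Correct, lower and enter.

Request:
{"name": "send_rows", "arguments": {"translation": [[0,-0.05,0.07],[0,0,0.06],[0.1,0,0],[0.18,0,0],[0.18,0,0]], "rotation": [[0,0,0],[0,0,0],[0,0,0],[0,0,0],[0,0,0]], "grip": [5,5,5,5,5]}}

```text
time: 9.18
eef_pos: [0.549, -0.1741, 0.0715]
tcp_rot: [0.998, 0.066, 0.0, 0.0]
contact_force: [-0.5, -0.4, -3.5]
opening: 0.132
```

Request:
{"name": "send_rows", "arguments": {"translation": [[0.2,0,0],[0.2,0,0],[0.2,0,0],[0.2,0,0],[0.15,0,0]], "rotation": [[0,0,0],[0,0,0],[0,0,0],[0,0,0],[0,0,0]], "grip": [5,5,5,5,5]}}

```text
time: 9.8
eef_pos: [0.5771, -0.1703, 0.0714]
tcp_rot: [0.998, 0.066, 0.0, 0.0]
contact_force: [-0.6, -0.1, -3.3]
opening: 0.138
```

```bash
python3 -c "
from h import *
c=wrist('w5')
from plant import ctrl
s=ctrl.get_state();print(s['time'],s['eef_pos'],yaw(s['tcp_rot']),s['contact_force'],s['wrist_torque'],s['opening'])
cv2.imwrite('pics/w5c.png',cv2.resize(c['image'][:300,140:500],None,fx=2,fy=2,interpolation=3))"
```

```text
9.8 [ 0.57707721 -0.17028441  0.07142627] [[-0.0, -0.961, -0.277, 0.07], [1.0, 0.0, -0.001, 0.001], [0.001, -0.277, 0.961, -0.141], [0.0, 0.0, 0.0, 1.0]]
9.85 [ 0.57752096 -0.17027781  0.07153268] 7.602956473979417 [-0.79658827  0.65463369 -3.91652194] [-0.02751813 -0.04557114  0.02486874] 0.1312806692845788
```

View pics/w5c.png

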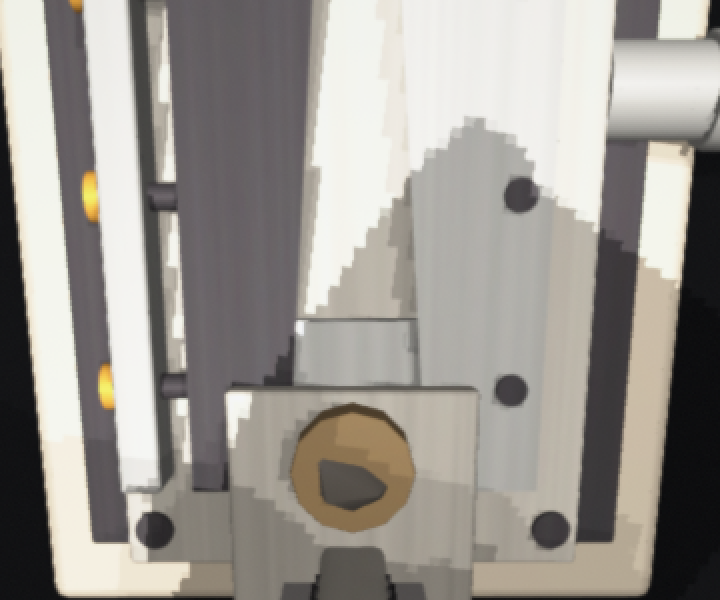

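Nose is about 33 mm inside, centred between the rails, with no contact force. Next: release, lift, go behind and close.

Request:
{"name": "send_rows", "arguments": {"translation": [[0,0,0],[0,0,0],[0,0,0],[0,0,-0.2],[0,0,-0.6]], "rotation": [[0,0,0],[0,0,0],[0,0,0],[0,0,0],[0,0,0]], "grip": [15,25,35,40,40]}}

```text
time: 10.48
eef_pos: [0.5759, -0.17, 0.0953]
tcp_rot: [0.998, 0.066, -0.001, -0.001]
contact_force: [0.9, 0.1, 0.2]
opening: 0.469
```

Request:
{"name": "send_rows", "arguments": {"translation": [[0,0,-0.8],[-0.3,0,-0.2],[-0.5,0,0],[-0.5,0,0],[-0.1,0,0]], "rotation": [[0,0,0],[0,0,0],[0,0,0],[0,0,0],[0,0,0]], "grip": [40,30,10,0,0]}}

```text
time: 11.1
eef_pos: [0.533, -0.1757, 0.1243]
tcp_rot: [0.998, 0.066, -0.001, -0.001]
contact_force: [0.3, 0.5, 0.6]
opening: 0.001
```

```bash
python3 -c "
from h import *
c=wrist('w6')
from plant import ctrl
s=ctrl.get_state();print(s['time'],s['eef_pos'],yaw(s['tcp_rot']),s['contact_force'],s['wrist_torque'],s['opening'])
cv2.imwrite('pics/w6c.png',cv2.resize(c['image'][:400,140:500],None,fx=1.5,fy=1.5,interpolation=3))"
```

```text
11.1 [ 0.53303313 -0.1756556   0.12425647] [[-0.0, -0.961, -0.277, 0.07], [1.0, 0.0, -0.001, 0.001], [0.001, -0.277, 0.961, -0.141], [0.0, 0.0, 0.0, 1.0]]
11.15 [ 0.53345998 -0.17576921  0.12452735] 7.548053466606407 [-0.54262385 -0.83112191  0.10078974] [-0.00906095 -0.02521454  0.06048001] 0.00241330231346486
```

View pics/w6c.png

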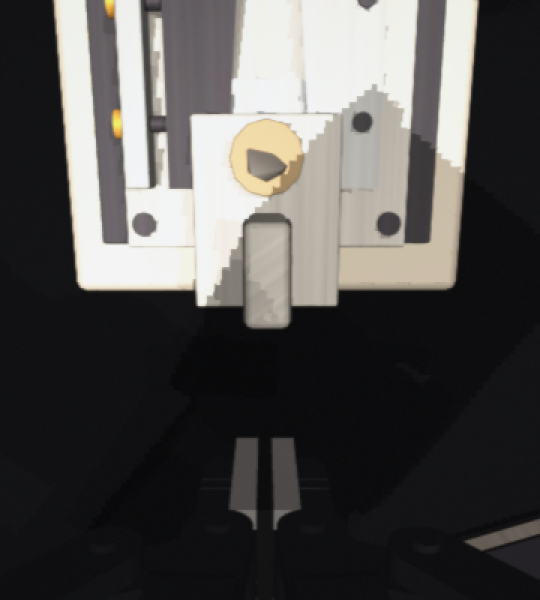

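Request:
{"name": "send_rows", "arguments": {"translation": [[0,0.02,0.6],[0,0,0.9],[0,0,0.6],[0,0,0.11],[0,0,0]], "rotation": [[0,0,0],[0,0,0],[0,0,0],[0,0,0],[0,0,0]], "grip": [0,0,0,0,0]}}

```text
time: 11.78
eef_pos: [0.5353, -0.1765, 0.059]
tcp_rot: [0.998, 0.066, -0.0, -0.0]
contact_force: [-0.3, -0.3, -0.5]
opening: -0.0
```

Request:
{"name": "send_rows", "arguments": {"translation": [[0.1,0,0],[0.1,0,0],[0.1,0,0],[0.1,0,0],[0.05,0,0]], "rotation": [[0,0,0],[0,0,0],[0,0,0],[0,0,0],[0,0,0]], "grip": [0,0,0,0,0]}}

```text
time: 12.4
eef_pos: [0.5487, -0.1747, 0.0592]
tcp_rot: [0.998, 0.066, 0.0, 0.0]
contact_force: [-0.8, -0.4, -0.1]
opening: -0.001
```

Request:
{"name": "send_rows", "arguments": {"translation": [[0.05,0,0],[0.06,0,0],[0.07,0,0],[0.07,0,0],[0.07,0,0]], "rotation": [[0,0,0],[0,0,0],[0,0,0],[0,0,0],[0,0,0]], "grip": [0,0,0,0,0]}}

```text
time: 13.02
eef_pos: [0.558, -0.1734, 0.0591]
tcp_rot: [0.998, 0.066, -0.0, -0.0]
contact_force: [-0.4, 0.3, -0.9]
opening: 0.002
```

Request:
{"name": "send_rows", "arguments": {"translation": [[0.08,0,0],[0.08,0,0],[0.08,0,0],[0.08,0,0],[0.06,0,0]], "rotation": [[0,0,0],[0,0,0],[0,0,0],[0,0,0],[0,0,0]], "grip": [0,0,0,0,0]}}

```text
time: 13.65
eef_pos: [0.5694, -0.1719, 0.0591]
tcp_rot: [0.998, 0.066, -0.0, -0.0]
contact_force: [-0.6, 0.5, -0.2]
opening: -0.001
```

```bash
python3 -c "
from h import *
c=wrist('w7')
from plant import ctrl
s=ctrl.get_state();print(s['time'],s['eef_pos'],yaw(s['tcp_rot']),s['contact_force'],s['wrist_torque'],s['opening'])
cv2.imwrite('pics/w7c.png',cv2.resize(c['image'][:400,140:500],None,fx=1.5,fy=1.5,interpolation=3))"
```

```text
13.65 [ 0.56944477 -0.17187804  0.0590874 ] [[-0.0, -0.961, -0.277, 0.07], [1.0, 0.0, -0.001, 0.001], [0.001, -0.277, 0.961, -0.141], [0.0, 0.0, 0.0, 1.0]]
13.7 [ 0.56967014 -0.17186663  0.05915349] 7.597923437517103 [ 0.31661835 -0.97182038 -0.61619776] [-0.02619261 -0.02422892 -0.00940345] 2.4222146316512088e-05
```

View pics/w7c.png

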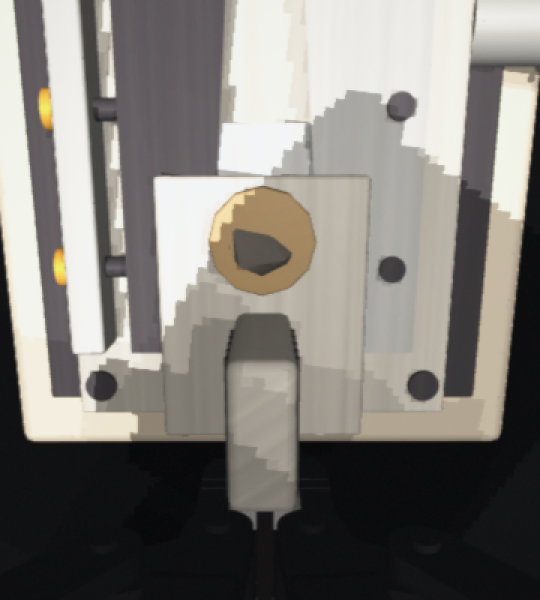

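The fingers are behind the tail and the holder has slid evenly, to an origin of about x -40. Continuing more gently.

Request:
{"name": "send_rows", "arguments": {"translation": [[0.08,0,0],[0.08,0,0],[0.08,0,0],[0.08,0,0],[0.06,0,0]], "rotation": [[0,0,0],[0,0,0],[0,0,0],[0,0,0],[0,0,0]], "grip": [0,0,0,0,0]}}

```text
time: 14.32
eef_pos: [0.5808, -0.1704, 0.0592]
tcp_rot: [0.998, 0.066, 0.0, 0.0]
contact_force: [-0.2, -0.3, 0.5]
opening: 0.002
```

Request:
{"name": "send_rows", "arguments": {"translation": [[0.05,0,0],[0.05,0,0],[0.04,0,0],[0.04,0,0]], "rotation": [[0,0,0],[0,0,0],[0,0,0],[0,0,0]], "grip": [0,0,0,0]}}

```text
time: 14.82
eef_pos: [0.586, -0.1697, 0.0591]
tcp_rot: [0.998, 0.066, -0.0, -0.0]
contact_force: [-0.7, -0.7, -0.2]
opening: 0.001
```

Request:
{"name": "send_rows", "arguments": {"translation": [[0.04,0,0],[0.04,0,0]], "rotation": [[0,0,0],[0,0,0]], "grip": [0,0]}}

```text
time: 15.08
eef_pos: [0.5884, -0.1694, 0.0591]
tcp_rot: [0.998, 0.066, -0.0, 0.0]
contact_force: [-0.8, 0.2, 0.2]
opening: 0.003
```

Request:
{"name": "send_rows", "arguments": {"translation": [[0.04,0,0],[0.04,0,0]], "rotation": [[0,0,0],[0,0,0]], "grip": [0,0]}}

```text
time: 15.32
eef_pos: [0.5908, -0.1692, 0.0592]
tcp_rot: [0.998, 0.066, -0.0, 0.0]
contact_force: [-1.5, -0.4, 0.5]
opening: -0.001
```

Request:
{"name": "send_rows", "arguments": {"translation": [[0.04,0,0],[0.04,0,0]], "rotation": [[0,0,0],[0,0,0]], "grip": [0,0]}}

```text
time: 15.58
eef_pos: [0.5932, -0.1689, 0.0592]
tcp_rot: [0.998, 0.066, -0.0, 0.0]
contact_force: [-1.4, -0.7, 0.5]
opening: 0.002
```

Request:
{"name": "send_rows", "arguments": {"translation": [[0.03,0,0],[0.03,0,0],[0.03,0,0]], "rotation": [[0,0,0],[0,0,0],[0,0,0]], "grip": [0,0,0]}}

```text
time: 15.95
eef_pos: [0.5953, -0.1686, 0.0591]
tcp_rot: [0.998, 0.066, -0.001, 0.0]
contact_force: [-4.8, -2.4, 1.4]
opening: -0.001
```

Wedge contact is beginning (about 5 N). From here I use one small row at a time.

Request:
{"name": "send_rows", "arguments": {"translation": [[0.02,0,0],[0,0,0]], "rotation": [[0,0,0],[0,0,0]], "grip": [0,0]}}

```text
time: 16.2
eef_pos: [0.5954, -0.1685, 0.0591]
tcp_rot: [0.998, 0.066, -0.001, -0.0]
contact_force: [-5.6, -2.2, 2.9]
opening: -0.006
```

Request:
{"name": "send_rows", "arguments": {"translation": [[0.03,0,0],[0,0,0]], "rotation": [[0,0,0],[0,0,0]], "grip": [0,0]}}

```text
time: 16.45
eef_pos: [0.5956, -0.1686, 0.059]
tcp_rot: [0.998, 0.067, -0.002, -0.0]
contact_force: [-7.4, -3.9, 4.1]
opening: -0.005
```

Request:
{"name": "send_rows", "arguments": {"translation": [[0.03,0,0],[0.03,0,0],[0,0,0]], "rotation": [[0,0,0],[0,0,0],[0,0,0]], "grip": [0,0,0]}}

```text
time: 16.82
eef_pos: [0.5956, -0.1683, 0.0586]
tcp_rot: [0.998, 0.067, -0.005, -0.001]
contact_force: [-10.8, -3.6, 6.1]
opening: 0.002
```

```bash
python3 -c "
from h import *
c=wrist('w8')
from plant import ctrl
s=ctrl.get_state();print(s['time'],s['eef_pos'],yaw(s['tcp_rot']),s['contact_force'],s['wrist_torque'],R.from_quat(s['tcp_rot']).as_matrix()[:,2])
cv2.imwrite('pics/w8c.png',cv2.resize(c['image'][:400,140:500],None,fx=1.5,fy=1.5,interpolation=3))"
```

```text
16.825 [ 0.59556805 -0.16830561  0.05859158] [[-0.0, -0.961, -0.277, 0.07], [1.0, 0.0, -0.001, 0.001], [0.001, -0.277, 0.961, -0.141], [0.0, 0.0, 0.0, 1.0]]
16.875 [ 0.59555348 -0.1682827   0.0585897 ] 7.657294611289053 [-10.97654639  -3.24739166   6.02593852] [-0.55948453  1.86609642 -0.00578209] [-9.77631797e-03  5.74250780e-04 -9.99952046e-01]
```

The viewer limit is reached, so I continue by numbers. The wedge sits at TCP x ≈ 0.5956, which puts the origin at about -14 mm, as the gib measurement predicted.

Request:
{"name": "send_rows", "arguments": {"translation": [[0.03,0,0],[0.03,0,0],[0.02,0,0],[0,0,0]], "rotation": [[0,0,0],[0,0,0],[0,0,0],[0,0,0]], "grip": [0,0,0,0]}}

```text
time: 17.38
eef_pos: [0.5957, -0.1682, 0.0585]
tcp_rot: [0.998, 0.067, -0.008, -0.001]
contact_force: [-19.8, -4.2, 10.4]
opening: 0.0
```

Request:
{"name": "send_rows", "arguments": {"translation": [[-0.03,0,0],[0,0,0],[0,0,0],[0,0,0],[0,0,0]], "rotation": [[0,0,0],[0,0,0],[0,0,0],[0,0,0],[0,0,0]], "grip": [0,0,0,0,0]}}

```text
time: 18.0
eef_pos: [0.5957, -0.1682, 0.0585]
tcp_rot: [0.998, 0.067, -0.007, -0.001]
contact_force: [-16.4, -4.2, 9.3]
opening: -0.003
```

A steady 16–17 N push is held. Backing off gently, straight back and then up.

Request:
{"name": "send_rows", "arguments": {"translation": [[-0.05,0,0],[-0.05,0,0],[-0.1,0,0],[-0.15,0,0],[-0.3,0,0]], "rotation": [[0,0,0],[0,0,0],[0,0,0],[0,0,0],[0,0,0]], "grip": [0,0,0,0,0]}}

```text
time: 18.62
eef_pos: [0.5814, -0.1701, 0.0593]
tcp_rot: [0.998, 0.066, 0.001, 0.0]
contact_force: [0.0, 0.8, 0.6]
opening: 0.003
```

Request:
{"name": "send_rows", "arguments": {"translation": [[-0.5,0,0],[-0.3,0,-0.3],[0,0,-0.9],[0,0,-0.9],[0,0,0]], "rotation": [[0,0,0],[0,0,0],[0,0,0],[0,0,0],[0,0,0]], "grip": [0,0,0,0,0]}}

```text
time: 19.25
eef_pos: [0.559, -0.1746, 0.1255]
tcp_rot: [0.998, 0.066, 0.003, 0.002]
contact_force: [-0.5, 0.8, 0.4]
opening: 0.001
```

Run:
```python
from h import *
from plant import ctrl
c8=pickle.load(open("w8.pkl","rb"))
c=wrist('w9'); s=ctrl.get_state(); print(s['eef_pos'],s['contact_force'])
# predict the holder's plate corners at assumed origin (stage x -14) and compare with bright/edge template from w8
o=np.array([.5956,-.1683,0])+.046*np.array([np.cos(.1325),np.sin(.1325),0])+[0,0,.042]
Rz=R.from_euler('z',.1325).as_matrix()
for n,p in {"puck":(.011,0,.029),"nose":(.035,0,.01),"tailL":(-.035,.023,.02),"tailR":(-.035,-.023,.02),"frontL":(.024,.023,.02),"frontR":(.024,-.023,.02)}.items():
    print(n,w2px(c8,o+Rz@p).round(1),w2px(c,o+Rz@p).round(1))
# puck blob (tan: b much less than r) in both
for k in (c8,c):
    im=k["image"].astype(int); m=((im[:,:,2]-im[:,:,0]>40)&(im[:,:,2]<256)).astype('uint8')
    n,l,st,ce=cv2.connectedComponentsWithStats(m); print([(ce[i].round(1).tolist(),st[i].tolist()) for i in range(1,n) if st[i][4]>150])
```

```text
19.25 [ 0.55895555 -0.17457739  0.12551159] [[-0.0, -0.961, -0.277, 0.07], [1.0, 0.0, -0.001, 0.001], [0.001, -0.277, 0.961, -0.141], [0.0, 0.0, 0.0, 1.0]]
[ 0.55785203 -0.17395687  0.12350915] [-0.38065018  0.22635326 -0.58856103]
puck [314.5 162.4] [311.3  57.9]
nose [314.9  80.8] [311.5   6.5]
tailL [248.7 292.5] [263.5 164.6]
tailR [380.7 292.8] [360.2 164.5]
frontL [240.3 116.4] [258.9  28.6]
frontR [389.2 116.6] [363.9  28.7]
[([166.6, 43.0], [162, 29, 10, 30, 243]), ([317.5, 159.9], [281, 126, 72, 73, 3090]), ([176.6, 153.0], [172, 140, 10, 26, 205]), ([185.6, 249.3], [182, 237, 9, 24, 171])]
[([312.9, 58.3], [288, 32, 50, 55, 1700]), ([631.7, 75.9], [622, 38, 18, 76, 1004])]
```

Request:
{"name": "send_rows", "arguments": {"translation": [[0,0,-0.5],[0,0,0],[0,0,0]], "rotation": [[0,0,0],[0,0,0],[0,0,0]], "grip": [0,0,0]}}

```text
time: 19.68
eef_pos: [0.5572, -0.1734, 0.1366]
tcp_rot: [0.998, 0.066, -0.0, -0.0]
contact_force: [-0.7, -0.0, 0.1]
opening: -0.003
```

```bash
python3 -c "
from plant import ctrl,ticket
s=ctrl.get_state();print(s['time'],s['eef_pos'],s['contact_force']); print(ticket.sign_off())"
```

```text
19.675 [ 0.5571773  -0.1733706   0.13663811] [-0.74994447 -0.03208324  0.10280463]
the job is handed in; nothing more can be done
None
```

The holder is in the way, nose inwards, and the job was handed in at 19.7 s of the 58 s allowed. No verdict came back.

**What I did:**
- **Entry:** I gripped the dovetail holder by its fin, entered the nose about 33 mm and let it go on the bed.
- **Slide and set:** With the shut fingers I pushed the holder's tail end, low at plate height rather than on the fin. It met the wedge at about 7–10 mm/s. I raised the push to about 20 N, eased to 16–17 N, held that for roughly half a second and backed straight off.

**Last checks:**
- **Position:** The holder wedged with its origin at about x -10 to -14 mm of the stage. My two estimates differ by about 4 mm, but both are inside the allowed range and agree with the gib being set about 1.8 mm inwards.
- **After letting go:** The puck stood within about 2 pixels (under 1 mm) of where the wedged pose predicted. The wrist force was back to about zero and the robot was clear of everything.

**Not ideal or not checked:**
- **Push:** It peaked a little above the asked 15 N, and the fingers also pressed down on the holder with about 9–10 N and sideways with about 4 N.
- **Grip and flatness:** I did not measure the remaining grip on the rails or the flatness directly.
- **Final picture:** I had used all 12 picture views by then, so the last check was numeric only.

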